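# Gourds to the display stand, in reverse order

## Robot

A 6-joint arm with a two-finger parallel gripper is mounted at the origin on the work surface. World frame = base frame: x ahead of the robot, y to its left, z up, the work surface at z = 0. Lengths are in m, angles in rad, forces in N, time in s.
With the tool pointing down it reaches from about 0.375 to 0.9 m from the base axis. Payload 3.1 kg.
Tool frame: the origin (TCP) lies on the centre line of the jaws, within the pads' length; the fingertips stand r.tips_ahead ahead of it and the grasp point (between the pads) lies 3 mm ahead of it (r.tips_ahead is the distance from the TCP to the fingertips, in m); z points along the fingers, y is the line along which they close (so a half turn about z gives the same grasp; the last joint's range is limited). The gripper opens to 85 mm and grips with 20 to 120 N. Pads are 22 mm wide; open, the fingers measure 114 mm over their backs; the gripper's body (76 mm by 85 mm) begins 54 mm behind the grasp point. The pads swing forward as they close: fully open they stand 13 mm farther back than shut.
Start: joints at [-0.178, 0.527, 1.433, -0, 1.181, -0.178], TCP at [0.625, 0, 0.253] pointing down, gripper open.
Joint ranges: [-3.08, 3.08], [-0.75, 2.2], [0.22, 2.44], [-1.43, 4.57], [0, 2.65], [-2.85, 2.85]. Speed limits (rad/s): [2.79, 2.79, 3.14, 3.14, 3.14, 3.14].

## Interface

Orientations are given as [roll, pitch, yaw] about the fixed x, y, z axes, in that order (R = Rz(yaw) Ry(pitch) Rx(roll)).
In Python, from station import r, viewer, workorder, finder gives the robot as it stands.
- The arm moves only by the tool step_arm, never from a script. Its argument "rows" is a list of rows, each a list of 3 entries, a list of its own where there are three numbers: the shift along the world's x, y, z in m, then the turn, a rotation vector about the world's x, y, z in rad, then the opening, from 0 (shut) to 1 (fully open). A call has 1 to 20 rows; each row is the pose to reach, as a shift and turn from the pose commanded when the call began; what a row does not reach only later rows make up. A row lasts 1/8 s, in which the tool goes at most 62.5 mm and 10.7 degrees, less where a joint would pass 70% of its speed; a pose out of reach is approached as far as the arm can. A call with a gripper value outside its range is refused whole. The fingers move at their own pace and stop on an object; "squeeze" is the grip in N (left out, the last holds). Time passes only in rows, so rows that repeat a pose let the fingers close. It gives the time, the measured TCP pose, the force, the opening and the grip force at its end, in the units of the state.
- r.get_obs(): the state, without advancing time (a new reading comes with each control period).
- viewer.grab_frame(name): name is "scene" or "side" or "wrist"; returns a dict with "image" (480x640x3 uint8, red, green, blue), "camera_matrix" (3x3 intrinsics, pixels), "pose" (4x4, takes a point from camera to world coordinates). Camera axes: x right, y up, looking along -z (the intrinsics and any distortion apply to the point x, -y, -z); pixel columns grow to the right and rows downward; lengths in m; the calibration is good to about 2 mm. A picture is of the moment at which its call begins. There is no depth.
- workorder.hand_in(): hands the job in; it is judged then, once.
Trained networks look in a picture, given as the dict that the camera call returned (one of the last four; its "shot" number tells which), for a name from the list of things; names that differ only in an ending like _2 or _b are one class to them, and where a whole thing is asked for, a point or a joint stands for the part that bears it (a point fixed in the world has none). Each returns a list of dicts, best first, with "p" (0 to 1); they miss things now and then, are a little off and sometimes report something else, mostly with a low value. They report only what shows in the picture. A call takes as long as a camera call. They do not tell look-alikes from the thing itself.
- finder.outline_of(picture, name): "mask" (480x640 bool, what is visible of it) and "pixel" ([column, row] in pixels, amid what is visible of it).
The state is a dict: "clock": time; "qpos": joint angles; "qvel": joint speeds; "tau": joint torques, N m; "eef_pos": TCP position; "eef_rot": TCP orientation; "wrist_force": force on the tool from outside, world axes, zero at the start; "ft_torque": the same for the moment, N m; "gripper_width": finger opening in m; "grip_force": force on a finger pad.
Only numpy, scipy, OpenCV 4.12 (cv2) and the standard library are available. Lean on these libraries where they do the work, as an engineer would, in place of code of your own. Each camera call takes 0.05 s, during which the arm holds its last target. There are 200 camera calls.

## Task

Move the four gourds from the drying board to the red display stand, one standing upright inside each brass collar, in the reverse order: seen from the robot, the gourd that stands furthest left on the board goes to the place furthest right on the stand, the next to the place beside it, and so on. Set each one down gently rather than dropping it, do not knock any gourd over, and leave the black ink jar where it is.

Things in the scene. Friction and masses are not known exactly. Their poses are not given: they have to be found in the camera images.
- gourd_red: Tan bottle gourd, red ribbon and red stopper, upright on the red coaster. 110 mm tall, about 120 g, round (yaw random). Origin: centre of its foot, z up. Foot 34 mm across; lower bulb 56 at 24 mm up; waist 23 at 57; upper bulb with the ribbon, a straight cylinder 36 across from 74 to 86 mm up (grip here, from above); stopper 21 across, 99 to 110 mm up.
- gourd_blue: Tan bottle gourd, blue ribbon and blue stopper, upright on the blue coaster. 110 mm tall, about 120 g, round (yaw random). Origin: centre of its foot, z up. Foot 34 mm across; lower bulb 56 at 24 mm up; waist 23 at 57; upper bulb with the ribbon, a straight cylinder 36 across from 74 to 86 mm up (grip here, from above); stopper 21 across, 99 to 110 mm up.
- gourd_green: Tan bottle gourd, green ribbon and green stopper, upright on the green coaster. 110 mm tall, about 120 g, round (yaw random). Origin: centre of its foot, z up. Foot 34 mm across; lower bulb 56 at 24 mm up; waist 23 at 57; upper bulb with the ribbon, a straight cylinder 36 across from 74 to 86 mm up (grip here, from above); stopper 21 across, 99 to 110 mm up.
- gourd_white: Tan bottle gourd, white ribbon and white stopper, upright on the white coaster. 110 mm tall, about 120 g, round (yaw random). Origin: centre of its foot, z up. Foot 34 mm across; lower bulb 56 at 24 mm up; waist 23 at 57; upper bulb with the ribbon, a straight cylinder 36 across from 74 to 86 mm up (grip here, from above); stopper 21 across, 99 to 110 mm up.
- coaster_red: Red disc 66 mm across, 4 thick, fixed on the pale plywood drying board (90 x 330 x 20 mm); holds the red gourd at the start, up to 4 mm off centre. Origin: centre of its underside, 20 mm above the table. The four coasters form a straight row, 74 mm apart, in any order; y runs along the row to the robot's left, x across it, away from the robot.
- coaster_blue: Blue disc 66 mm across, 4 thick, fixed on the pale plywood drying board (90 x 330 x 20 mm); holds the blue gourd at the start, up to 4 mm off centre. Origin: centre of its underside, 20 mm above the table. The four coasters form a straight row, 74 mm apart, in any order; y runs along the row to the robot's left, x across it, away from the robot.
- coaster_green: Green disc 66 mm across, 4 thick, fixed on the pale plywood drying board (90 x 330 x 20 mm); holds the green gourd at the start, up to 4 mm off centre. Origin: centre of its underside, 20 mm above the table. The four coasters form a straight row, 74 mm apart, in any order; y runs along the row to the robot's left, x across it, away from the robot.
- coaster_white: White disc 66 mm across, 4 thick, fixed on the pale plywood drying board (90 x 330 x 20 mm); holds the white gourd at the start, up to 4 mm off centre. Origin: centre of its underside, 20 mm above the table. The four coasters form a straight row, 74 mm apart, in any order; y runs along the row to the robot's left, x across it, away from the robot.
- stand: Dark red fixed board 90 (x) x 330 (y) x 20 mm, nearer or farther than the drying board. Origin: centre of its underside, on the table; y along it to the robot's left, x away from the robot. Four pockets at y = +111, +37, -37, -111 mm, x = 0, each ringed by a brass collar 60 mm inside, 67 outside, 8 high; pocket floor is the board's top (20 mm). A gourd has 7 mm to spare all round.
- ink_jar: Bystander: black ink jar with a steel lid, about 52 mm across and 60 mm tall, loose, to the left of the boards; origin at the centre of its underside. Leave it alone.
There are look-alikes about, which are no part of the job. What is shaped like the gourd_red but pink is not meant.

How it is judged:
By the outcome, as a careful person would: the job done as asked, in the order asked, and still so for the second after the job is handed in, with the robot touching nothing.
It also fails if it takes over 112 s, if anything falls off the work surface, if the arm or the gripper's body presses on something with over 40 N, if the wrist force passes 120 N, or if a joint passes its speed limit or range.

## Working session

There is one attempt and no reset: what is moved stays moved. The work goes in short steps, Python scripts to look and compute and a tool call to move; the robot and the scene stay as the last step left them, time stands still between calls to the robot, and variables do not carry over. Pictures are saved under pics/ and viewed, at most 14 in all, crops included, and the job is handed in when it is done.

Besides the shell and the picture viewer there is one more tool, called after "Emit:" as name([rows], argument=value, ...), one row to a line, values as JSON. step_arm: Moves the arm, as the interface text tells. Its arguments: {"type":"object","properties":{"rows":{"type":"array","items":{"type":"array"}},"squeeze":{"type":"number"}},"required":["rows"]}

```bash
ls; mkdir -p pics; python3 - <<'E'
from station import r, viewer, workorder, finder
import cv2, numpy as np
o=r.get_obs(); print({k:np.round(v,3) for k,v in o.items()}, r.tips_ahead)
for n in ("scene","side"):
    f=viewer.grab_frame(n); cv2.imwrite(f"pics/{n}0.png",f["image"][:,:,::-1])
    np.set_printoptions(suppress=True,precision=3); print(n,f.keys(),f["camera_matrix"],f["pose"])
    for g in ["gourd_red","gourd_blue","gourd_green","gourd_white","coaster_red","stand","ink_jar"]:
        print(g,[(d["pixel"],round(d["p"],2),int(d["mask"].sum())) for d in finder.outline_of(f,g)[:4]])
E
```

```text
pics
{'clock': np.float64(0.0), 'qpos': array([-0.178,  0.528,  1.434, -0.   ,  1.181, -0.179]), 'qvel': array([ 0.002,  0.001,  0.001, -0.001, -0.   , -0.001]), 'tau': array([ 0.0000e+00, -4.4234e+01, -1.7802e+01, -0.0000e+00,  8.0000e-03,
        0.0000e+00]), 'eef_pos': array([0.624, 0.   , 0.252]), 'eef_rot': array([-3.139, -0.   ,  1.571]), 'wrist_force': array([-0.175, -0.035, -0.518]), 'ft_torque': array([ 0.011, -0.017, -0.018]), 'grip_force': np.float64(0.0), 'gripper_width': np.float64(0.086)} 0.022
scene dict_keys(['image', 'camera_matrix', 'pose', 'shot']) [[577.34    0.    331.006]
 [  0.    577.34  237.928]
 [  0.      0.      1.   ]] [[ 0.741 -0.512  0.435  0.984]
 [ 0.672  0.58  -0.461 -0.446]
 [-0.016  0.634  0.773  0.907]
 [ 0.     0.     0.     1.   ]]
gourd_red [([259.0, 349.2], 0.92, 1090), ([187.0, 246.3], 0.84, 941), ([174.7, 344.5], 0.82, 1142), ([229.0, 291.5], 0.78, 1160)]
gourd_blue [([304.0, 216.2], 0.69, 927)]
gourd_green [([252.3, 263.2], 0.89, 1031)]
gourd_white [([279.9, 238.5], 0.84, 959)]
coaster_red [([236.6, 310.8], 0.94, 372), ([410.3, 165.8], 0.68, 699)]
stand [([369.9, 302.8], 0.82, 7907), ([228.7, 293.5], 0.47, 1065)]
ink_jar [([411.1, 165.1], 0.7, 728)]
side dict_keys(['image', 'camera_matrix', 'pose', 'shot']) [[460.703   0.    310.169]
 [  0.    460.703 238.565]
 [  0.      0.      1.   ]] [[-0.998  0.036 -0.06   0.421]
 [-0.067 -0.709  0.702  0.661]
 [-0.017  0.705  0.709  0.651]
 [ 0.     0.     0.     1.   ]]
gourd_red [([320.5, 144.7], 0.86, 317), ([388.0, 179.0], 0.84, 847), ([325.2, 126.3], 0.74, 322), ([272.9, 160.1], 0.57, 780)]
gourd_blue [([330.7, 232.0], 0.6, 1098)]
gourd_green [([323.2, 170.9], 0.81, 557)]
gourd_white [([325.4, 191.7], 0.65, 572)]
coaster_red [([327.6, 193.8], 0.25, 556)]
stand [([226.3, 249.8], 0.85, 6132)]
ink_jar [([284.9, 379.8], 0.86, 1428)]
```

View pics/scene0.png

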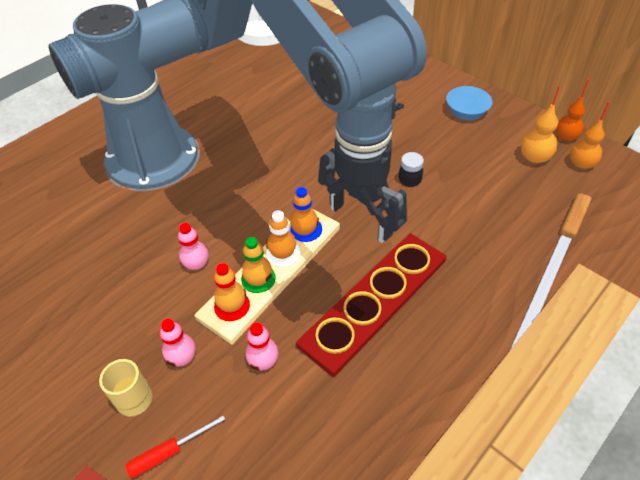

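View pics/side0.png

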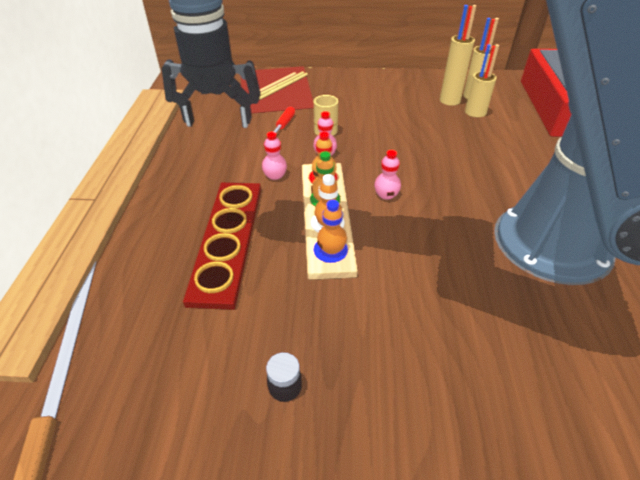

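Candidates for the row: red (230,292), green (252,263), white (280,238), blue (304,216), all on the pale board. The look-alikes are the pinks at (187,246), (175,345) and (259,349) and the orange ones at upper right, (540,135), (572,120) and (587,150). They are off the board, so not meant. The jar is at (411,168), and the stand's pockets are at (335,335), (362,308), (388,282) and (412,258).

```bash
cat > h.py <<'E'
import cv2, numpy as np
from scipy.optimize import least_squares
np.set_printoptions(suppress=True,precision=4)
def proj(f,P):
    T=f["pose"]; c=(np.atleast_2d(P)-T[:3,3])@T[:3,:3]; c=c*[1,-1,-1]
    u=c@f["camera_matrix"].T; return u[:,:2]/u[:,2:]
def back(f,px,z):
    T=f["pose"]; K=f["camera_matrix"]
    d=np.linalg.inv(K)@[px[0],px[1],1]; d=T[:3,:3]@(d*[1,-1,-1]); o=T[:3,3]
    return (o+d*(z-o[2])/d[2])[:2]
def blobs(f,lo,hi,roi,amin=15):
    hsv=cv2.cvtColor(f["image"],cv2.COLOR_RGB2HSV); m=cv2.inRange(hsv,lo,hi)
    k=np.zeros_like(m); x0,y0,x1,y1=roi; k[y0:y1,x0:x1]=m[y0:y1,x0:x1]
    n,_,s,c=cv2.connectedComponentsWithStats(k)
    return sorted([(int(s[i,4]),c[i].round(1).tolist(),s[i,:4].tolist()) for i in range(1,n) if s[i,4]>=amin],reverse=True)
E
python3 - <<'E'
from station import r, viewer, finder
from h import *
S=viewer.grab_frame("scene"); D=viewer.grab_frame("side")
rois={"scene":(195,180,345,345),"side":(295,110,365,280)}
col={"red":((0,200,120),(4,255,255)),"blue":((110,150,80),(130,255,255)),"green":((55,150,50),(75,255,255)),"white":((0,0,180),(180,40,255))}
for n,f in (("scene",S),("side",D)):
    for c,(lo,hi) in col.items(): print(n,c,blobs(f,lo,hi,rois[n]))
# collars: brass
for n,f,roi in (("scene",S,(295,235,450,375)),("side",D,(180,180,265,310))):
    hsv=cv2.cvtColor(f["image"],cv2.COLOR_RGB2HSV); 
    for a,c,b in blobs(f,(15,120,130),(32,255,255),roi):
        p=[b[0]+b[2]/2-.5,b[1]+b[3]/2-.5]; print(n,"collar",a,p,b,back(f,p,0.026))
for nm in ("gourd_red",):
  for d in finder.outline_of(S,nm): print(nm,d["pixel"],back(S,d["pixel"],0.05))
for d in finder.outline_of(D,"ink_jar")[:1]: print("jar",back(D,d["pixel"],0.04))
im=np.hstack([cv2.resize(S["image"][180:345,150:310],None,fx=2.4,fy=2.4,interpolation=cv2.INTER_CUBIC),cv2.resize(D["image"][110:275,250:410],None,fx=2.4,fy=2.4,interpolation=cv2.INTER_CUBIC)])
cv2.imwrite("pics/crop1.png",im[:,:,::-1])
E
```

```text
scene red [(500, [321.5, 324.1], [296, 296, 49, 49]), (344, [232.6, 311.8], [214, 296, 36, 25]), (128, [256.0, 328.2], [250, 322, 12, 14]), (121, [221.9, 268.5], [216, 263, 12, 12]), (61, [225.6, 284.5], [215, 278, 20, 10])]
scene blue [(240, [308.2, 234.0], [291, 222, 31, 20]), (97, [301.1, 191.7], [296, 187, 11, 11]), (68, [302.7, 206.4], [294, 201, 18, 9])]
scene green [(260, [259.1, 284.8], [242, 271, 33, 22]), (108, [251.1, 242.3], [246, 237, 11, 12]), (59, [253.7, 257.8], [244, 253, 19, 8])]
scene white [(356, [284.7, 258.5], [266, 245, 36, 22]), (129, [246.1, 316.9], [228, 299, 36, 38]), (110, [277.5, 215.7], [272, 210, 12, 12]), (90, [279.3, 230.4], [269, 225, 21, 10]), (77, [321.6, 235.3], [310, 222, 26, 27]), (18, [324.7, 224.1], [321, 220, 10, 9])]
side red [(32, [323.1, 149.4], [317, 148, 14, 4]), (31, [311.6, 176.5], [309, 172, 6, 10]), (27, [325.0, 114.3], [322, 112, 7, 6]), (25, [323.6, 136.9], [320, 134, 8, 6]), (20, [326.1, 128.2], [321, 126, 11, 5])]
side blue [(286, [329.1, 254.4], [314, 243, 33, 19]), (104, [332.3, 205.0], [327, 200, 12, 11]), (68, [331.5, 221.7],
[... 204 characters left out ...]
17]), (103, [328.1, 179.2], [323, 174, 11, 11]), (90, [328.1, 195.0], [319, 191, 19, 8]), (71, [311.7, 251.6], [310, 239, 6, 30]), (22, [342.0, 223.2], [340, 219, 4, 8]), (17, [305.8, 179.0], [304, 172, 4, 13])]
scene collar 375 [334.5, 334.5] [316, 317, 38, 36] [ 0.6391 -0.0769]
scene collar 356 [362.0, 307.5] [344, 291, 37, 34] [ 0.6391 -0.0032]
scene collar 345 [387.5, 282.0] [370, 267, 36, 31] [0.6385 0.0706]
scene collar 333 [411.5, 258.5] [394, 244, 36, 30] [0.6385 0.1437]
side collar 1396 [222.5, 239.0] [194, 186, 58, 107] [0.6411 0.0521]
gourd_red [260.1, 349.7] [ 0.5755 -0.1904]
gourd_red [174.6, 340.4] [ 0.4551 -0.2744]
gourd_red [231.9, 292.1] [ 0.4539 -0.1449]
jar [0.4891 0.3363]
```

View pics/crop1.png

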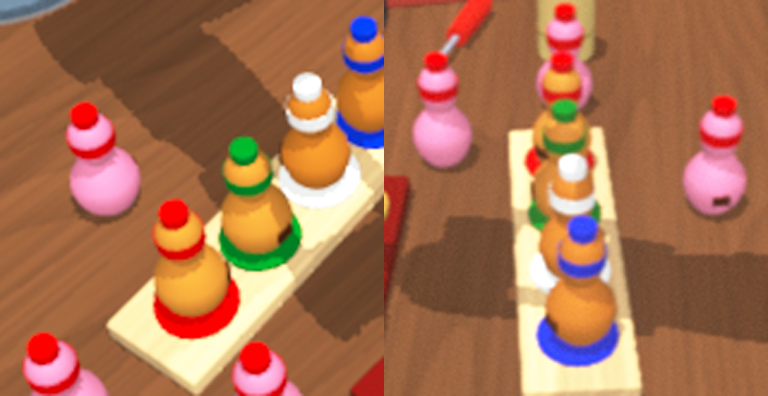

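The crop shows the four tan gourds with red, green, white and blue stoppers on the board's coasters. The pink ones stand off the board, so the choice is confirmed. Next I localise them.

```bash
python3 - <<'E'
from station import r, viewer, finder
from h import *
S=viewer.grab_frame("scene"); D=viewer.grab_frame("side")
st={"blue":((301.1,191.7),(332.3,205)),"white":((277.5,215.7),(328.1,179.2)),"green":((251.1,242.3),(324.9,155.6)),"red":((221.9,268.5),(323.6,136.9))}
for n,(a,b) in st.items():
    q=least_squares(lambda P:np.r_[proj(S,P)[0]-a,proj(D,P)[0]-b],[.48,0,.13])
    print(n,"scene",back(S,a,.1295),"side",back(D,b,.1295),"tri",q.x,q.fun)
# coaster row from scene (visible-outline based)
for p in ((187,246),(259,349),(175,345)): print("pink",back(S,p,.04))
for k in (111,37,-37,-111):
    print(proj(D,[.640,.034+k/1000,.028]))
# board corners / stand outline in both views
m=finder.outline_of(S,"stand")[0]["mask"].astype(np.uint8)
for f in (S,D):
    m=finder.outline_of(f,"stand")[0]["mask"].astype(np.uint8); c=max(cv2.findContours(m,0,2)[0],key=cv2.contourArea)
    b=cv2.boxPoints(cv2.minAreaRect(c)); print([back(f,p,.02).round(3).tolist() for p in cv2.approxPolyDP(c,6,True)[:,0]])
E
```

```text
blue scene [0.4306 0.0634] side [0.432 0.062] tri [0.4317 0.0628 0.1304] [ 0.1948  0.1067  0.1786 -0.0995]
white scene [ 0.4403 -0.0077] side [ 0.4421 -0.0091] tri [ 0.4416 -0.0082  0.1305] [ 0.2521  0.144   0.2555 -0.1462]
green scene [ 0.45   -0.0813] side [ 0.4512 -0.0827] tri [ 0.4509 -0.0817  0.1304] [ 0.1343  0.08    0.1505 -0.0885]
red scene [ 0.4548 -0.1522] side [ 0.4568 -0.148 ] tri [ 0.4554 -0.1516  0.1283] [ 0.6316  0.3926  0.7759 -0.4696]
pink [ 0.3023 -0.1277]
pink [ 0.5684 -0.1877]
pink [ 0.4564 -0.2774]
[[212.4313 275.3797]]
[[220.9198 245.3675]]
[[228.4504 218.7423]]
[[235.1765 194.9614]]
[[0.677, 0.201], [0.594, 0.196], [0.604, -0.134], [0.69, -0.13]]
[[0.598, -0.13], [0.682, -0.129], [0.672, 0.21], [0.589, 0.207]]
```

```bash
python3 - <<'E'
from station import r, viewer, finder
from h import *
W=viewer.grab_frame("wrist"); S=viewer.grab_frame("scene"); D=viewer.grab_frame("side")
out=[]
x0,y0,x1,y1=.57,-.15,.71,.22; s=1000  # px per m ; rows: x decreasing up..., columns: y
wr=np.array([[x0,y0],[x1,y0],[x1,y1],[x0,y1]])
dst=np.float32([[(p[1]-y0)*s,(p[0]-x0)*s] for p in wr])
for f in (S,D,W):
    src=np.float32(proj(f,np.c_[wr,[.028]*4]))
    H=cv2.getPerspectiveTransform(src,dst)
    t=cv2.warpPerspective(f["image"],H,(370,140))
    hsv=cv2.cvtColor(t,cv2.COLOR_RGB2HSV); m=cv2.inRange(hsv,(15,120,150),(32,255,255))
    for k in (-.077,-.003,.071,.145):
        ys,xs=np.nonzero(m); P=np.c_[ys/s+x0,xs/s+y0]; c=np.array([.639,k])
        for _ in range(6):
            d=np.linalg.norm(P-c,axis=1); q=P[(d>.026)&(d<.036)]
            if len(q)<20: break
            # robust circle fit, fixed radius of ring mid
            c=least_squares(lambda v:np.linalg.norm(q-v,axis=1)-.03175,c,loss="soft_l1",f_scale=.001).x
        print(c.round(4),len(q))
    out.append(cv2.resize(t,None,fx=2,fy=1.35)); print()
cv2.imwrite("pics/rect.png",np.vstack(out)[:,:,::-1])
E
```

```text
[ 0.64   -0.0777] 1234
[ 0.6396 -0.004 ] 1251
[0.6393 0.0699] 1355
[0.639  0.1436] 1408

[ 0.6392 -0.0747] 1688
[ 0.6388 -0.0007] 1633
[0.6383 0.0729] 1632
[0.6379 0.1467] 1589

[ 0.6393 -0.0753] 996
[ 0.6391 -0.002 ] 820
[0.6386 0.0715] 737
[0.6383 0.1455] 421
```

View pics/rect.png

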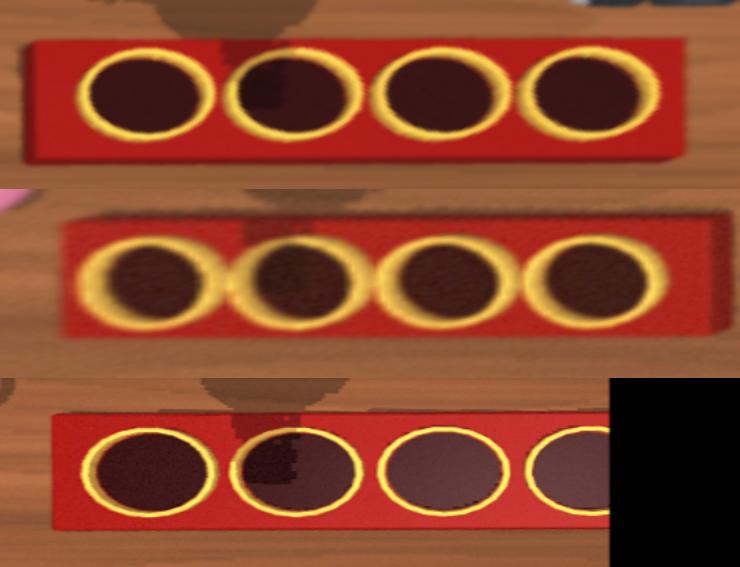

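Rectified views: the four collars appear whole and aligned in all three views. Pockets are at x ≈ 0.639, y ≈ -0.076, -0.002, 0.0715, 0.1455. I'll start with blue, which goes to y = -0.076.

Emit:
step_arm([
  [[-0.03,0.01,0],[0,0,0],1],
  [[-0.07,0.022,0],[0,0,0],1],
  [[-0.11,0.035,0],[0,0,0],1],
  [[-0.15,0.048,0],[0,0,0],1],
  [[-0.18,0.058,0],[0,0,0],1],
  [[-0.193,0.063,0],[0,0,0],1],
  [[-0.193,0.063,0],[0,0,0],1],
  [[-0.193,0.063,0],[0,0,0],1],
])

```text
clock: 2.4
eef_pos: [0.4338, 0.0626, 0.2536]
eef_rot: [3.139, 0.0, 1.571]
wrist_force: [-0.5, -0.1, 0.1]
gripper_width: 0.0856
grip_force: 0.0
```

```bash
python3 - <<'E'
from station import r, viewer
from h import *
o=r.get_obs(); print(o["clock"],o["eef_pos"],o["eef_rot"])
W=viewer.grab_frame("wrist"); cv2.imwrite("pics/w1.png",W["image"][:,:,::-1])
rng={"blue":((105,150,80),(130,255,255)),"white":((0,0,170),(180,50,255)),"green":((50,120,40),(80,255,255)),"red":((0,190,100),(4,255,255))}
est={"blue":(.4317,.0628),"white":(.4416,-.0082),"green":(.4509,-.0817),"red":(.4555,-.1515)}
for n,(x,y) in est.items(): print(n,proj(W,[x,y,.134]),[(b[0],b[1],back(W,b[1],.134)) for b in blobs(W,*rng[n],(0,0,640,480),60)[:4]])
E
```

```text
2.4 [0.4338 0.0626 0.2536] [3.1392 0.0004 1.5705]
blue [[316.0074 238.7481]] [(1082, [324.0, 175.2], array([0.4366, 0.1023])), (867, [315.7, 236.1], array([0.4315, 0.0645])), (223, [315.7, 205.7], array([0.4316, 0.0839]))]
white [[331.0452 338.6077]] [(1644, [345.0, 232.0], array([0.4496, 0.0672])), (798, [330.2, 334.6], array([ 0.441 , -0.0051])), (424, [327.1, 301.8], array([0.4388, 0.0194])), (157, [342.0, 149.1], array([0.4469, 0.1175]))]
green [[342.9682 426.4052]] [(683, [343.1, 421.7], array([ 0.4509, -0.0775])), (428, [340.7, 384.4], array([ 0.4487, -0.0451])), (245, [361.3, 331.3], array([ 0.4618, -0.0026])), (163, [307.8, 341.8], array([ 0.4259, -0.0107]))]
red [[347.3158 498.1792]] [(14149, [551.6, 171.2], array([0.5707, 0.1047])), (234, [368.1, 396.4], array([ 0.4683, -0.0553])), (100, [316.0, 399.0], array([ 0.4313, -0.0574])), (91, [196.7, 411.8], array([ 0.3454, -0.0684]))]
```

View pics/w1.png

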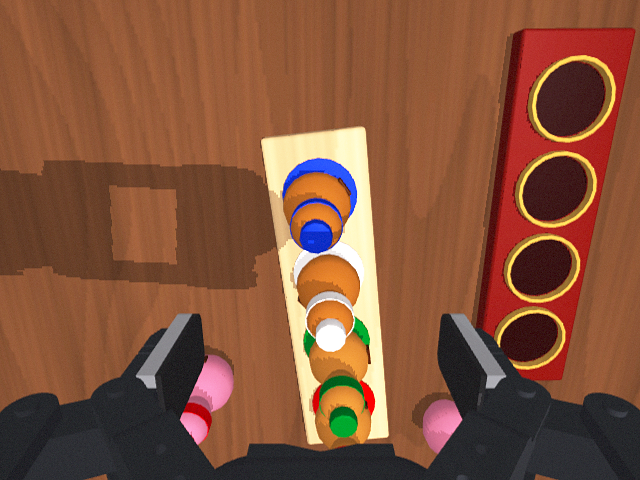

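The wrist view shows the blue stopper at (316,236), which agrees with the estimate to about 1 mm. Descend and close.

Emit:
step_arm([
  [[0,0,-0.03],[0,0,0],1],
  [[0,0,-0.06],[0,0,0],1],
  [[0,0,-0.09],[0,0,0],1],
  [[0,0,-0.115],[0,0,0],1],
  [[0,0,-0.135],[0,0,0],1],
  [[0,0,-0.146],[0,0,0],1],
  [[0,0,-0.146],[0,0,0],1],
  [[0,0,-0.146],[0,0,0],0.6],
  [[0,0,-0.146],[0,0,0],0.4],
  [[0,0,-0.146],[0,0,0],0.2],
  [[0,0,-0.146],[0,0,0],0.2],
  [[0,0,-0.146],[0,0,0],0.2],
  [[0,0,-0.146],[0,0,0],0.2],
], squeeze=25)

```text
clock: 4.08
eef_pos: [0.4322, 0.063, 0.108]
eef_rot: [3.14, 0.0, 1.571]
wrist_force: [-0.9, -0.5, 5.6]
gripper_width: 0.0347
grip_force: 24.5
```

Emit:
step_arm([
  [[0,0,0.01],[0,0,0],0.2],
  [[0,0,0.035],[0,0,0],0.2],
  [[0,0,0.07],[0,0,0],0.2],
  [[0,0,0.105],[0,0,0],0.2],
  [[0,0,0.14],[0,0,0],0.2],
  [[0.015,-0.01,0.15],[0,0,0],0.2],
  [[0.04,-0.027,0.15],[0,0,0],0.2],
  [[0.075,-0.05,0.15],[0,0,0],0.2],
  [[0.11,-0.074,0.15],[0,0,0],0.2],
  [[0.145,-0.097,0.15],[0,0,0],0.2],
  [[0.175,-0.117,0.15],[0,0,0],0.2],
  [[0.195,-0.13,0.15],[0,0,0],0.2],
  [[0.2075,-0.139,0.15],[0,0,0],0.2],
  [[0.2075,-0.139,0.15],[0,0,0],0.2],
  [[0.2075,-0.139,0.13],[0,0,0],0.2],
  [[0.2075,-0.139,0.1],[0,0,0],0.2],
  [[0.2075,-0.139,0.07],[0,0,0],0.2],
  [[0.2075,-0.139,0.045],[0,0,0],0.2],
  [[0.2075,-0.139,0.045],[0,0,0],0.2],
  [[0.2075,-0.139,0.045],[0,0,0],0.2],
])

```text
clock: 6.58
eef_pos: [0.6397, -0.0756, 0.1535]
eef_rot: [3.14, 0.0, 1.571]
wrist_force: [-0.0, -0.5, -0.9]
gripper_width: 0.0349
grip_force: 25.3
```

```bash
python3 - <<'E'
from station import r, viewer
from h import *
ims=[]
for n in("scene","side"):
    W=viewer.grab_frame(n); c=proj(W,[.64,0,.05])[0].astype(int)
    ims.append(cv2.resize(W["image"][c[1]-100:c[1]+100,max(c[0]-130,0):max(c[0]-130,0)+260],None,fx=1.5,fy=1.5))
cv2.imwrite("pics/c2.png",np.hstack(ims)[:,:,::-1])
E
```

```text
(no output)
```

View pics/c2.png

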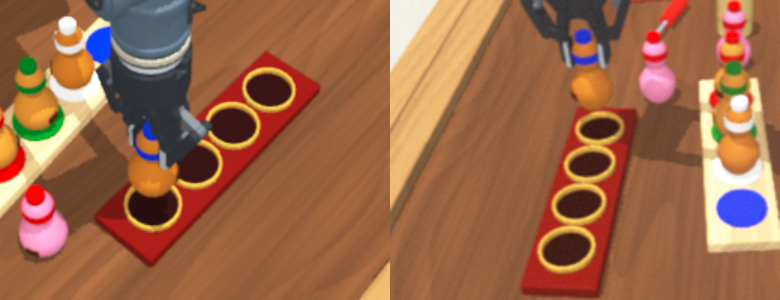

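The blue gourd hangs upright over the rightmost pocket (left panel, about (153,195)). Lower it.

Emit:
step_arm([
  [[0,0,-0.02],[0,0,0],0.2],
  [[0,0,-0.035],[0,0,0],0.2],
  [[0,0,-0.043],[0,0,0],0.2],
  [[0,0,-0.047],[0,0,0],0.2],
  [[0,0,-0.047],[0,0,0],0.2],
  [[0,0,-0.047],[0,0,0],0.2],
])

```text
clock: 7.42
eef_pos: [0.6399, -0.0761, 0.1058]
eef_rot: [3.141, 0.0, 1.571]
wrist_force: [-0.2, -0.5, -1.8]
gripper_width: 0.0352
grip_force: 25.4
```

Emit:
step_arm([
  [[0,0,-0.001],[0,0,0],0.2],
  [[0,0,-0.001],[0,0,0],0.2],
  [[0,0,-0.001],[0,0,0],0.2],
])

```text
clock: 7.8
eef_pos: [0.6395, -0.076, 0.1044]
eef_rot: [3.141, 0.0, 1.571]
wrist_force: [0.5, -0.4, -1.1]
gripper_width: 0.035
grip_force: 25.4
```

Emit:
step_arm([
  [[0,0,-0.001],[0,0,0],0.2],
  [[0,0,-0.001],[0,0,0],0.2],
  [[0,0,-0.001],[0,0,0],0.2],
])

```text
clock: 8.18
eef_pos: [0.6396, -0.0761, 0.1041]
eef_rot: [3.141, 0.0, 1.571]
wrist_force: [-1.2, -0.1, 4.9]
gripper_width: 0.035
grip_force: 25.8
```

Contact felt at a commanded z of 0.103. Open, rise, and move over white.

Emit:
step_arm([
  [[0,0,0],[0,0,0],0.45],
  [[0,0,0],[0,0,0],0.6],
  [[0,0,0],[0,0,0],0.8],
  [[0,0,0],[0,0,0],1],
  [[0,0,0],[0,0,0],1],
  [[0,0,0.02],[0,0,0],1],
  [[0,0,0.05],[0,0,0],1],
  [[0,0,0.09],[0,0,0],1],
  [[0,0,0.13],[0,0,0],1],
  [[-0.01,0.003,0.15],[0,0,0],1],
  [[-0.05,0.017,0.15],[0,0,0],1],
  [[-0.09,0.031,0.15],[0,0,0],1],
  [[-0.13,0.045,0.15],[0,0,0],1],
  [[-0.165,0.057,0.15],[0,0,0],1],
  [[-0.19,0.065,0.15],[0,0,0],1],
  [[-0.198,0.068,0.15],[0,0,0],1],
  [[-0.198,0.068,0.15],[0,0,0],1],
])

```text
clock: 10.3
eef_pos: [0.4415, -0.0079, 0.2536]
eef_rot: [3.141, 0.0, 1.571]
wrist_force: [0.6, -0.6, -0.1]
gripper_width: 0.0855
grip_force: 0.0
```

```bash
python3 - <<'E'
from station import r, viewer
from h import *
S=viewer.grab_frame("scene");D=viewer.grab_frame("side")
for f in(S,D):
    p=proj(f,[.6394,-.076,.1255])[0].astype(int); print(p,[(b[0],b[1],back(f,b[1],.1255)) for b in blobs(f,(105,150,60),(130,255,255),(p[0]-15,p[1]-20,p[0]+15,p[1]+30),15)])
W=viewer.grab_frame("wrist")
p=proj(W,[.4416,-.0082,.134])[0].astype(int); print(p,[(b[0],b[1],back(W,b[1],.134)) for b in blobs(W,(0,0,170),(180,50,255),(p[0]-30,p[1]-30,p[0]+30,p[1]+30),60)])
E
```

```text
[334 302] [(137, [333.7, 302.1], array([ 0.6377, -0.0755])), (68, [334.1, 318.4], array([ 0.6584, -0.0976]))]
[228 156] [(79, [229.0, 156.6], array([ 0.6392, -0.077 ])), (67, [231.3, 171.5], array([ 0.6256, -0.0295]))]
[317 238] [(910, [316.9, 236.5], array([ 0.4411, -0.0067])), (67, [340.1, 222.0], array([0.4553, 0.0026])), (60, [294.6, 220.4], array([0.4275, 0.0036]))]
```

Blue stands within 1–2 mm of the pocket centre. Now white.

Emit:
step_arm([
  [[0,0,-0.03],[0,0,0],1],
  [[0,0,-0.06],[0,0,0],1],
  [[0,0,-0.09],[0,0,0],1],
  [[0,0,-0.115],[0,0,0],1],
  [[0,0,-0.135],[0,0,0],1],
  [[0,0,-0.146],[0,0,0],1],
  [[0,0,-0.146],[0,0,0],1],
  [[0,0,-0.146],[0,0,0],0.6],
  [[0,0,-0.146],[0,0,0],0.4],
  [[0,0,-0.146],[0,0,0],0.2],
  [[0,0,-0.146],[0,0,0],0.2],
  [[0,0,-0.146],[0,0,0],0.2],
  [[0,0,-0.146],[0,0,0],0.2],
], squeeze=25)

```text
clock: 12.08
eef_pos: [0.4418, -0.008, 0.108]
eef_rot: [3.14, 0.0, 1.571]
wrist_force: [-0.7, -0.0, 6.5]
gripper_width: 0.0348
grip_force: 24.5
```

Emit:
step_arm([
  [[0,0,0.01],[0,0,0],0.2],
  [[0,0,0.035],[0,0,0],0.2],
  [[0,0,0.07],[0,0,0],0.2],
  [[0,0,0.105],[0,0,0],0.2],
  [[0,0,0.14],[0,0,0],0.2],
  [[0.015,0,0.15],[0,0,0],0.2],
  [[0.04,0.001,0.15],[0,0,0],0.2],
  [[0.075,0.002,0.15],[0,0,0],0.2],
  [[0.11,0.003,0.15],[0,0,0],0.2],
  [[0.145,0.004,0.15],[0,0,0],0.2],
  [[0.175,0.005,0.15],[0,0,0],0.2],
  [[0.19,0.006,0.15],[0,0,0],0.2],
  [[0.1975,0.006,0.15],[0,0,0],0.2],
  [[0.1975,0.006,0.15],[0,0,0],0.2],
  [[0.1975,0.006,0.13],[0,0,0],0.2],
  [[0.1975,0.006,0.1],[0,0,0],0.2],
  [[0.1975,0.006,0.07],[0,0,0],0.2],
  [[0.1975,0.006,0.045],[0,0,0],0.2],
  [[0.1975,0.006,0.045],[0,0,0],0.2],
  [[0.1975,0.006,0.045],[0,0,0],0.2],
])

```text
clock: 14.58
eef_pos: [0.6393, -0.0021, 0.1534]
eef_rot: [3.14, 0.0, 1.571]
wrist_force: [0.8, 0.7, -1.4]
gripper_width: 0.0351
grip_force: 25.2
```

```bash
python3 - <<'E'
from station import r, viewer
from h import *
S=viewer.grab_frame("scene");D=viewer.grab_frame("side")
ims=[]
for W in (S,D):
    c=proj(W,[.64,0,.05])[0].astype(int)
    ims.append(cv2.resize(W["image"][c[1]-100:c[1]+100,max(c[0]-130,0):max(c[0]-130,0)+260],None,fx=1.5,fy=1.5))
cv2.imwrite("pics/c3.png",np.hstack(ims)[:,:,::-1])
E
```

```text
(no output)
```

View pics/c3.png

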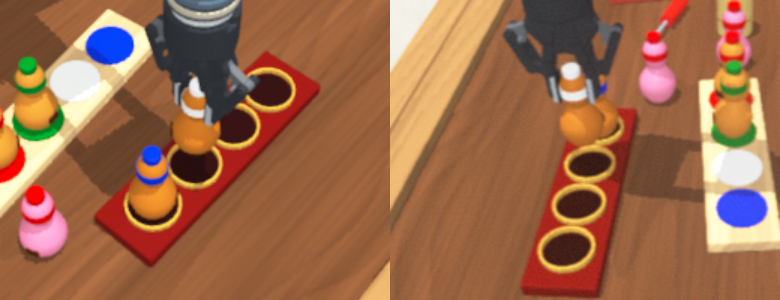

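Blue stands in its collar and white hangs upright over the next pocket (195,140). Lower it to contact.

Emit:
step_arm([
  [[0,0,-0.02],[0,0,0],0.2],
  [[0,0,-0.035],[0,0,0],0.2],
  [[0,0,-0.043],[0,0,0],0.2],
  [[0,0,-0.047],[0,0,0],0.2],
  [[0,0,-0.048],[0,0,0],0.2],
  [[0,0,-0.049],[0,0,0],0.2],
  [[0,0,-0.049],[0,0,0],0.2],
  [[0,0,-0.049],[0,0,0],0.2],
])

```text
clock: 15.68
eef_pos: [0.6393, -0.002, 0.1041]
eef_rot: [3.141, 0.0, 1.571]
wrist_force: [-1.4, 0.3, 4.2]
gripper_width: 0.0349
grip_force: 25.5
```

Emit:
step_arm([
  [[0,0,0],[0,0,0],0.45],
  [[0,0,0],[0,0,0],0.6],
  [[0,0,0],[0,0,0],0.8],
  [[0,0,0],[0,0,0],1],
  [[0,0,0],[0,0,0],1],
  [[0,0,0.02],[0,0,0],1],
  [[0,0,0.05],[0,0,0],1],
  [[0,0,0.09],[0,0,0],1],
  [[0,0,0.13],[0,0,0],1],
  [[-0.01,-0.004,0.15],[0,0,0],1],
  [[-0.05,-0.021,0.15],[0,0,0],1],
  [[-0.09,-0.038,0.15],[0,0,0],1],
  [[-0.13,-0.055,0.15],[0,0,0],1],
  [[-0.165,-0.07,0.15],[0,0,0],1],
  [[-0.18,-0.077,0.15],[0,0,0],1],
  [[-0.188,-0.0795,0.15],[0,0,0],1],
  [[-0.188,-0.0795,0.15],[0,0,0],1],
])

```text
clock: 17.8
eef_pos: [0.4514, -0.0816, 0.2533]
eef_rot: [3.141, -0.0, 1.57]
wrist_force: [1.4, -0.2, -0.4]
gripper_width: 0.0858
grip_force: 0.0
```

```bash
python3 - <<'E'
from station import r, viewer
from h import *
S=viewer.grab_frame("scene");D=viewer.grab_frame("side")
for f in(S,D):
    p=proj(f,[.639,-.002,.1255])[0].astype(int); print(p,[(b[0],b[1],back(f,b[1],.1255)) for b in blobs(f,(0,0,170),(180,50,255),(p[0]-15,p[1]-20,p[0]+15,p[1]+30),15)])
W=viewer.grab_frame("wrist")
p=proj(W,[.451,-.0815,.134])[0].astype(int); print(p,[(b[0],b[1],back(W,b[1],.134)) for b in blobs(W,(50,120,40),(80,255,255),(p[0]-30,p[1]-30,p[0]+30,p[1]+30),60)])
p=proj(W,[.4555,-.1515,.134])[0].astype(int); print(p,[(b[0],b[1],back(W,b[1],.134)) for b in blobs(W,(0,190,100),(4,255,255),(p[0]-30,p[1]-30,p[0]+30,p[1]+30),60)])
E
```

```text
[363 274] [(132, [363.5, 273.9], array([ 0.6375, -0.0013])), (95, [362.9, 289.6], array([ 0.6571, -0.026 ]))]
[221 180] [(113, [221.4, 179.8], array([ 0.6392, -0.0036])), (101, [223.5, 195.3], array([0.6263, 0.0404]))]
[317 239] [(855, [318.3, 237.5], array([ 0.4512, -0.0804]))]
[324 337] [(592, [325.7, 339.6], array([ 0.4561, -0.1528]))]
```

White is well placed. Now green goes to y = 0.0715.

Emit:
step_arm([
  [[0,0,-0.03],[0,0,0],1],
  [[0,0,-0.06],[0,0,0],1],
  [[0,0,-0.09],[0,0,0],1],
  [[0,0,-0.115],[0,0,0],1],
  [[0,0,-0.135],[0,0,0],1],
  [[0,0,-0.146],[0,0,0],1],
  [[0,0,-0.146],[0,0,0],1],
  [[0,0,-0.146],[0,0,0],0.6],
  [[0,0,-0.146],[0,0,0],0.4],
  [[0,0,-0.146],[0,0,0],0.2],
  [[0,0,-0.146],[0,0,0],0.2],
  [[0,0,-0.146],[0,0,0],0.2],
  [[0,0,-0.146],[0,0,0],0.2],
], squeeze=25)

```text
clock: 19.58
eef_pos: [0.4513, -0.0817, 0.108]
eef_rot: [3.14, 0.001, 1.571]
wrist_force: [0.1, -0.1, 6.3]
gripper_width: 0.0349
grip_force: 24.6
```

Emit:
step_arm([
  [[0,0,0.01],[0,0,0],0.2],
  [[0,0,0.035],[0,0,0],0.2],
  [[0,0,0.07],[0,0,0],0.2],
  [[0,0,0.105],[0,0,0],0.2],
  [[0,0,0.14],[0,0,0],0.2],
  [[0.015,0.012,0.15],[0,0,0],0.2],
  [[0.04,0.032,0.15],[0,0,0],0.2],
  [[0.07,0.056,0.15],[0,0,0],0.2],
  [[0.1,0.08,0.15],[0,0,0],0.2],
  [[0.13,0.105,0.15],[0,0,0],0.2],
  [[0.16,0.13,0.15],[0,0,0],0.2],
  [[0.18,0.146,0.15],[0,0,0],0.2],
  [[0.188,0.153,0.15],[0,0,0],0.2],
  [[0.188,0.153,0.15],[0,0,0],0.2],
  [[0.188,0.153,0.13],[0,0,0],0.2],
  [[0.188,0.153,0.1],[0,0,0],0.2],
  [[0.188,0.153,0.07],[0,0,0],0.2],
  [[0.188,0.153,0.045],[0,0,0],0.2],
  [[0.188,0.153,0.045],[0,0,0],0.2],
  [[0.188,0.153,0.045],[0,0,0],0.2],
])

```text
clock: 22.08
eef_pos: [0.6392, 0.0709, 0.1535]
eef_rot: [3.14, 0.0, 1.57]
wrist_force: [1.7, -0.7, -0.0]
gripper_width: 0.0347
grip_force: 25.2
```

```bash
python3 - <<'E'
from station import r, viewer
from h import *
S=viewer.grab_frame("scene");D=viewer.grab_frame("side")
ims=[]
for W in (S,D):
    c=proj(W,[.64,0,.05])[0].astype(int)
    ims.append(cv2.resize(W["image"][c[1]-100:c[1]+100,max(c[0]-130,0):max(c[0]-130,0)+260],None,fx=1.5,fy=1.5))
cv2.imwrite("pics/c4.png",np.hstack(ims)[:,:,::-1])
E
```

```text
(no output)
```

View pics/c4.png

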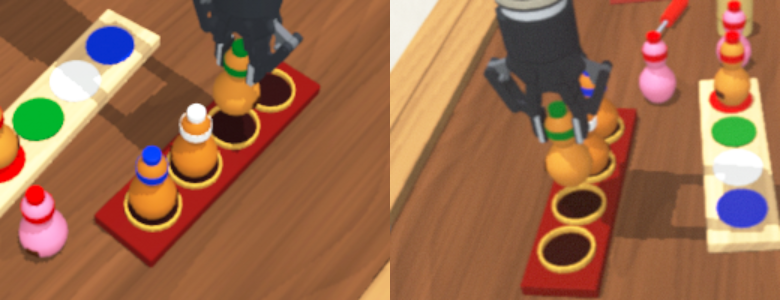

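Green hangs upright over the third pocket (235,100), with blue and white standing.

Emit:
step_arm([
  [[0,0,-0.02],[0,0,0],0.2],
  [[0,0,-0.035],[0,0,0],0.2],
  [[0,0,-0.043],[0,0,0],0.2],
  [[0,0,-0.047],[0,0,0],0.2],
  [[0,0,-0.048],[0,0,0],0.2],
  [[0,0,-0.049],[0,0,0],0.2],
  [[0,0,-0.049],[0,0,0],0.2],
  [[0,0,-0.049],[0,0,0],0.2],
])

```text
clock: 23.18
eef_pos: [0.6393, 0.0715, 0.1041]
eef_rot: [3.141, 0.0, 1.571]
wrist_force: [-1.5, -0.9, 4.1]
gripper_width: 0.035
grip_force: 25.6
```

Emit:
step_arm([
  [[0,0,0],[0,0,0],0.45],
  [[0,0,0],[0,0,0],0.6],
  [[0,0,0],[0,0,0],0.8],
  [[0,0,0],[0,0,0],1],
  [[0,0,0],[0,0,0],1],
  [[0,0,0.02],[0,0,0],1],
  [[0,0,0.05],[0,0,0],1],
  [[0,0,0.09],[0,0,0],1],
  [[0,0,0.13],[0,0,0],1],
  [[-0.01,-0.012,0.15],[0,0,0],1],
  [[-0.04,-0.049,0.15],[0,0,0],1],
  [[-0.07,-0.086,0.15],[0,0,0],1],
  [[-0.1,-0.122,0.15],[0,0,0],1],
  [[-0.13,-0.159,0.15],[0,0,0],1],
  [[-0.16,-0.195,0.15],[0,0,0],1],
  [[-0.178,-0.217,0.15],[0,0,0],1],
  [[-0.183,-0.2235,0.15],[0,0,0],1],
  [[-0.183,-0.2235,0.15],[0,0,0],1],
])

```text
clock: 25.42
eef_pos: [0.4555, -0.152, 0.253]
eef_rot: [-3.141, -0.001, 1.569]
wrist_force: [0.2, -0.5, 0.2]
gripper_width: 0.0853
grip_force: 0.0
```

```bash
python3 - <<'E'
from station import r, viewer
from h import *
S=viewer.grab_frame("scene");D=viewer.grab_frame("side")
for f in(S,D):
    p=proj(f,[.639,.0715,.1255])[0].astype(int); print(p,[(b[0],b[1],back(f,b[1],.1255)) for b in blobs(f,(50,120,40),(80,255,255),(p[0]-15,p[1]-20,p[0]+15,p[1]+30),15)])
W=viewer.grab_frame("wrist")
p=proj(W,[.456,-.152,.134])[0].astype(int); print(p,[(b[0],b[1],back(W,b[1],.134)) for b in blobs(W,(0,190,100),(4,255,255),(p[0]-30,p[1]-30,p[0]+30,p[1]+30),60)])
E
```

```text
[391 248] [(108, [391.2, 248.3], array([0.6382, 0.0717])), (63, [390.2, 263.7], array([0.6575, 0.0446]))]
[212 206] [(91, [212.4, 206.1], array([0.6399, 0.0702])), (61, [215.2, 222.6], array([0.6261, 0.1114]))]
[319 240] [(532, [319.9, 241.3], array([ 0.4563, -0.1527]))]
```

Emit:
step_arm([
  [[0,0,-0.03],[0,0,0],1],
  [[0,0,-0.06],[0,0,0],1],
  [[0,0,-0.09],[0,0,0],1],
  [[0,0,-0.115],[0,0,0],1],
  [[0,0,-0.135],[0,0,0],1],
  [[0,0,-0.146],[0,0,0],1],
  [[0,0,-0.146],[0,0,0],1],
  [[0,0,-0.146],[0,0,0],0.6],
  [[0,0,-0.146],[0,0,0],0.4],
  [[0,0,-0.146],[0,0,0],0.2],
  [[0,0,-0.146],[0,0,0],0.2],
  [[0,0,-0.146],[0,0,0],0.2],
  [[0,0,-0.146],[0,0,0],0.2],
], squeeze=25)

```text
clock: 27.2
eef_pos: [0.4563, -0.1522, 0.108]
eef_rot: [3.14, 0.001, 1.571]
wrist_force: [-1.1, -0.3, 6.2]
gripper_width: 0.0353
grip_force: 24.6
```

Emit:
step_arm([
  [[0,0,0.01],[0,0,0],0.2],
  [[0,0,0.035],[0,0,0],0.2],
  [[0,0,0.07],[0,0,0],0.2],
  [[0,0,0.105],[0,0,0],0.2],
  [[0,0,0.14],[0,0,0],0.2],
  [[0.008,0.013,0.15],[0,0,0],0.2],
  [[0.024,0.039,0.15],[0,0,0],0.2],
  [[0.043,0.07,0.15],[0,0,0],0.2],
  [[0.062,0.101,0.15],[0,0,0],0.2],
  [[0.081,0.132,0.15],[0,0,0],0.2],
  [[0.1,0.163,0.15],[0,0,0],0.2],
  [[0.119,0.194,0.15],[0,0,0],0.2],
  [[0.138,0.225,0.15],[0,0,0],0.2],
  [[0.157,0.256,0.15],[0,0,0],0.2],
  [[0.173,0.282,0.15],[0,0,0],0.2],
  [[0.1825,0.2975,0.15],[0,0,0],0.2],
  [[0.1825,0.2975,0.15],[0,0,0],0.2],
  [[0.1825,0.2975,0.15],[0,0,0],0.2],
])

```text
clock: 29.45
eef_pos: [0.6377, 0.1449, 0.2567]
eef_rot: [-3.14, 0.001, 1.57]
wrist_force: [-0.2, 0.5, -1.1]
gripper_width: 0.0353
grip_force: 25.2
```

Emit:
step_arm([
  [[0,0,-0.02],[0,0,0],0.2],
  [[0,0,-0.05],[0,0,0],0.2],
  [[0,0,-0.08],[0,0,0],0.2],
  [[0,0,-0.105],[0,0,0],0.2],
  [[0,0,-0.105],[0,0,0],0.2],
  [[0,0,-0.105],[0,0,0],0.2],
])

```text
clock: 30.2
eef_pos: [0.6391, 0.1449, 0.1534]
eef_rot: [3.14, 0.0, 1.57]
wrist_force: [0.6, 0.1, -0.2]
gripper_width: 0.0349
grip_force: 25.2
```

```bash
python3 - <<'E'
from station import r, viewer
from h import *
S=viewer.grab_frame("scene");D=viewer.grab_frame("side")
ims=[]
for W in (S,D):
    c=proj(W,[.64,0.05,.05])[0].astype(int)
    ims.append(cv2.resize(W["image"][c[1]-100:c[1]+100,max(c[0]-130,0):max(c[0]-130,0)+260],None,fx=1.5,fy=1.5))
cv2.imwrite("pics/c5.png",np.hstack(ims)[:,:,::-1])
E
```

```text
(no output)
```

View pics/c5.png

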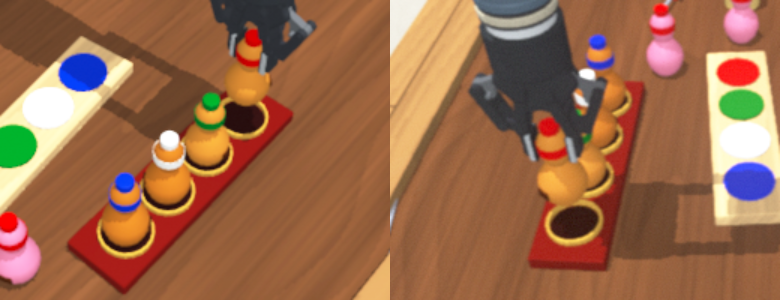

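Red hangs upright over the last pocket (245,90), and the other three are standing.

Emit:
step_arm([
  [[0,0,-0.02],[0,0,0],0.2],
  [[0,0,-0.035],[0,0,0],0.2],
  [[0,0,-0.043],[0,0,0],0.2],
  [[0,0,-0.047],[0,0,0],0.2],
  [[0,0,-0.048],[0,0,0],0.2],
  [[0,0,-0.049],[0,0,0],0.2],
  [[0,0,-0.049],[0,0,0],0.2],
  [[0,0,-0.049],[0,0,0],0.2],
])

```text
clock: 31.3
eef_pos: [0.6388, 0.1456, 0.1041]
eef_rot: [3.141, -0.0, 1.571]
wrist_force: [-0.7, 0.1, 4.3]
gripper_width: 0.0349
grip_force: 25.5
```

Emit:
step_arm([
  [[0,0,0],[0,0,0],0.45],
  [[0,0,0],[0,0,0],0.6],
  [[0,0,0],[0,0,0],0.8],
  [[0,0,0],[0,0,0],1],
  [[0,0,0],[0,0,0],1],
  [[0,0,0.02],[0,0,0],1],
  [[0,0,0.05],[0,0,0],1],
  [[0,0,0.09],[0,0,0],1],
  [[0,0,0.13],[0,0,0],1],
  [[0,0,0.16],[0,0,0],1],
  [[-0.04,0,0.16],[0,0,0],1],
  [[-0.08,0,0.16],[0,0,0],1],
  [[-0.12,0,0.16],[0,0,0],1],
  [[-0.14,0,0.16],[0,0,0],1],
  [[-0.14,0,0.16],[0,0,0],1],
  [[-0.14,0,0.16],[0,0,0],1],
])

```text
clock: 33.3
eef_pos: [0.5, 0.1456, 0.2644]
eef_rot: [3.138, -0.0, 1.571]
wrist_force: [0.3, -1.0, 0.4]
gripper_width: 0.0849
grip_force: 0.0
```

```bash
python3 - <<'E'
from station import r, viewer, finder
from h import *
S=viewer.grab_frame("scene");D=viewer.grab_frame("side")
for n in("S",): print("jar",back(D,finder.outline_of(D,"ink_jar")[0]["pixel"],.04))
for f in(S,D):
    p=proj(f,[.639,.1455,.1255])[0].astype(int); print(p,[(b[0],b[1],back(f,b[1],.1255)) for b in blobs(f,(0,190,100),(4,255,255),(p[0]-15,p[1]-20,p[0]+15,p[1]+30),15)])
cv2.imwrite("pics/c6.png",np.hstack([S["image"][150:450,150:550],D["image"][100:400,120:520]])[:,:,::-1])
E
```

```text
jar [0.4899 0.3423]
[417 224] [(106, [417.0, 223.8], array([0.6379, 0.1456])), (69, [414.6, 239.1], array([0.6559, 0.1146])), (31, [429.5, 248.6], array([0.6878, 0.1147]))]
[202 236] [(92, [202.5, 235.0], array([0.6405, 0.1416])), (79, [205.5, 253.4], array([0.6263, 0.1819]))]
```

View pics/c6.png

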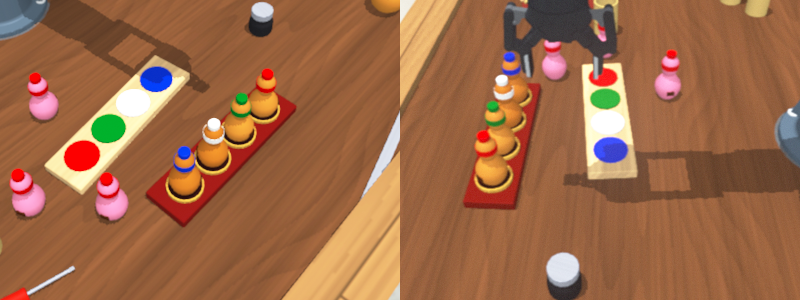

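All four gourds stand in their collars: blue at (184,175), white at (213,147), green at (240,120) and red at (265,95). The jar hasn't moved and the arm is clear.

```bash
python3 -c "
from station import workorder
print(workorder.hand_in())"
```

```text
the job is handed in; nothing more can be done
None
```

The four gourds now stand upright in the stand's collars in reverse order (blue, white, green, red from the robot's right), with the ink jar left alone; the job was handed in after about 33 s.

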